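Load a small bottle under the bell lid of a sample warmer

ROBOT

A 6-joint arm with a two-finger parallel gripper is mounted at the origin on a cart in front of the work surface, level with it; the furniture and walls round the work are solid. World frame = base frame: x ahead of the robot, y to its left, z up, the work surface at z = 0. Lengths are in m, angles in degrees, forces in N, time in s.
With the tool pointing down it reaches from about 0.25 to 0.725 m from the base axis. Payload 9.7 kg.
Tool frame: the origin (TCP) lies midway between the tips of the shut fingers; the grasp point (between the pads) lies 19 mm behind it; z points along the fingers, y is the line along which they close (so a half turn about z gives the same grasp; the last joint's range is limited). The gripper opens to 85 mm and grips with 20 to 120 N. Pads are 22 mm wide; open, the fingers measure 114 mm over their backs; the gripper's body (76 mm by 85 mm) begins 54 mm behind the grasp point. The pads swing forward as they close: fully open they stand 13 mm farther back than shut.
Start: joints at [67.323, 4.979, 10.078, 95.1, 0, 90], TCP at [0.212, 0.507, 0.231] pointing down, gripper open.
Joint ranges: [-179.16, 179.16], [-48.56, 103.87], [-65.8, 70.77], [-126.05, 130.52], [-82.76, 87.17], [-180, 180]. Speed limits (degrees/s): [127.2, 127.2, 147.25, 180, 180, 180].

INTERFACE

Orientations are given as [roll, pitch, yaw] about the fixed x, y, z axes, in that order (R = Rz(yaw) Ry(pitch) Rx(roll)).
In Python, from workcell import bot gives the robot as it stands.
- The arm moves only by the shell command python3 -m crank 'ROWS' [FORCE]. ROWS is JSON, a list of rows, each an object with "gripper": the finger opening in mm, from 0 to 85.4; "travel": the shift along the tool's x, y, z in mm, a list of three; "twist": the turn, a rotation vector about the tool's x, y, z in rad, a list of three. In form: [{"gripper": gripper, "travel": [tx, ty, tz], "twist": [rx, ry, rz]}, ...]. A call has 1 to 12 rows; each row shifts and turns the commanded pose from where the row before left it, along the tool's axes as they then stand; what a row does not reach is not made up. A row lasts 1/8 s, in which the tool goes at most 62.5 mm and 10.7 degrees, less where a joint would pass 70% of its speed; a pose out of reach is approached as far as the arm can. A call is refused whole if a number of a shift passes 62.5 or a number of a turn 0.188, either way. A call with a gripper value outside its range is refused whole. The fingers move at their own pace and stop on an object; FORCE is the grip in N (left out, the last holds). Time passes only in rows, so rows that do not move let the fingers close. It gives the time, the measured TCP pose, the force, the opening and the grip force at its end, in the units of the state.
- bot.get_obs(): the state, without advancing time (a new reading comes with each control period).
- bot.camera(name): name is "scene" or "top" or "wrist"; returns the picture (420x560x3 uint8, red, green, blue); there is no depth.
- bot.calibration(name): a dict with "vfov" (degrees; the focal length in pixels is half the picture's height over the tangent of half this angle, whatever the lens; pixels are square), "cx", "cy" (the principal point, pixels), "camera_from_world" (4x4, takes a point from world to camera coordinates). Camera axes: x right, y down, z forward; pixel columns grow to the right and rows downward; lengths in m; the calibration is good to about 2 mm. A picture is of the moment at which its call begins: read the wrist's pose just before it. calibration takes no time and is no camera call; for the wrist camera it gives the pose at the moment of the call.
- bot.job_done(): hands the job in; it is judged then, once.
The state is a dict: "time": time; "q": joint angles; "qd": joint speeds; "joint_efforts": joint torques, N m; "ee_pos": TCP position; "tcp_rot": TCP orientation; "wrist_force": force on the tool from outside, world axes, zero at the start; "torque": the same for the moment, N m; "opening": finger opening in m; "grasp_force": force on a finger pad.
Only numpy, scipy, OpenCV 4.12 (cv2) and the standard library are available. Lean on these libraries where they do the work, as an engineer would, in place of code of your own. Each camera call takes 0.05 s, during which the arm holds its last target. There are 200 camera calls.

TASK

Take the bell lid off the sample warmer by its knob and set it aside, knob up, on the open bench. Then stand the smaller of the two white bottles on the open bench upright in the middle of the warmer's round plate, let go of it, and put the lid back over it so that it sits level and fully down on the housing. Set things down gently rather than dropping them, and leave the larger bottle and the stack of culture dishes where they stand.

Things in the scene. Friction and masses are not known exactly. Their poses are not given: they have to be found in the camera images.
- warmer: benchtop sample warmer, fixed: a flat white housing 150 x 150 mm, its flat top 36 mm above the bench, with a raised round aluminium plate on it, 92 mm across and 8 mm thick. Origin: centre of the housing at bench height; x points from its front (grey control panel, facing the robot's right) to its rear (robot's left), z up. A fixed shelf overhangs its rear half
- plate_centre (a point): centre of the top face of the warmer's round plate, 44 mm above the bench; axes as the warmer's
- lid: loose steel bell lid, 0.15 to 0.31 kg, hollow, open below: 76 mm high without its knob (71 mm inside), 110 mm across at the rim, 100 mm at the top, wall 4 mm. It starts over the round plate, rim resting on the housing top (5 mm of play round the plate). Origin: centre of the rim plane, z up through the knob; 36 mm above the bench when seated, 0 when set on the bench
- knob (a point): middle of the gripping part of the lid's knob, 100 mm above the lid's rim. The knob is a black upright cylinder 26 mm across and 28 mm high (from 86 to 114 mm above the rim) on a thin neck 14 mm across and 10 mm high; axes as the lid's
- shelf: white bench shelf, fixed, over the warmer's rear half: a board 300 mm wide, 18 mm thick and 140 mm deep on two steel posts 14 mm thick (with short braces to the board), which stand 120 mm behind its front edge and 135 mm to either side of its middle. Origin: on the bench under the middle of the front edge; x points rearward (as the warmer's x), z up. The brown bottle and dishes on it (up to 135 mm high) are fixed
- shelf_edge (a point): middle of the lower front edge of the shelf board, 250 mm above the bench; axes as the shelf's. The edge runs parallel to the warmer's front, 8 to 24 mm behind the knob's axis when the lid is seated, so a gripper pointing straight down does not fit over the knob; one leaning out from under the edge, towards the warmer's front, by 30 to 45 degrees does
- small_bottle: the smaller loose white bottle with white ribbed screw cap, 31 mm across and 58 mm high, 0.05 kg; straight-sided for its lower half. Origin: centre of its underside, z up. It stands in a row with the larger bottle and the stack of dishes, in any order, to the right of the warmer
- big_bottle: the larger loose white bottle with white ribbed screw cap, 38 mm across and 82 mm high, bystander. Origin: centre of its underside, z up
- dish_stack: loose stack of four culture dishes, 60 mm across and 60 mm high, bystander. Origin: centre of its underside, z up
Things that resemble listed ones, but are neither listed nor needed, are in the scene too. Of the things shaped like the lid, the steel one is meant.

How it is judged (in metres and radians):
On the way, in this order (a step that is already met when the one before it is completed fails the run):
1. the lid stands on the bench beside the warmer, knob up, released and still (height (world z) of lid below 0.006 m and horizontal distance between lid and warmer above 0.12 m and angle between lid's own z axis and vertical below 0.08 rad and contact force between the fingers and lid below 0.1 N and linear speed of lid below 0.03 m/s), for 0.2 s.
2. the smaller bottle stands upright in the middle of the plate, released, the lid still aside (horizontal distance between small_bottle and plate_centre below 0.025 m and z of small_bottle in the frame of plate_centre between -0.004 and 0.004 m and angle between small_bottle's own z axis and vertical below 0.1 rad and linear speed of small_bottle below 0.03 m/s and contact force between the fingers and small_bottle below 0.1 N and horizontal distance between lid and warmer above 0.12 m), for 0.2 s.
At the end, for the whole second after the job is handed in: The smaller bottle stands upright (within 0.1 rad) on the plate, within 25 mm of its centre, and the lid sits over it level (0.04 rad), centred within 8 mm, its rim on the housing top within 3 mm; both released and at rest (horizontal distance between small_bottle and plate_centre below 0.025 m and z of small_bottle in the frame of plate_centre between -0.004 and 0.004 m and angle between small_bottle's own z axis and vertical below 0.1 rad and linear speed of each of small_bottle, lid below 0.03 m/s and horizontal distance between lid and warmer below 0.008 m and z of lid in the frame of warmer between 0.033 and 0.039 m and angle between lid's own z axis and vertical below 0.04 rad); the robot touches nothing.
It fails at once if the larger bottle is moved more than 20 mm or tipped (distance of big_bottle from where it was at the start of the episode above 0.02 m or angle between big_bottle's own z axis and vertical above 0.3 rad).
It fails at once if the stack of dishes is moved more than 20 mm or tipped (distance of dish_stack from where it was at the start of the episode above 0.02 m or angle between dish_stack's own z axis and vertical above 0.3 rad).
It fails at once if the lid is dropped (falls free faster than 0.7 m/s) (linear speed of lid above 0.7 m/s and contact force between the fingers and lid below 0.05 N).
It fails at once if the small bottle is dropped (falls free faster than 0.7 m/s) (linear speed of small_bottle above 0.7 m/s and contact force between the fingers and small_bottle below 0.05 N).
It also fails if it takes over 64 s, if anything falls off the work surface, if the arm or the gripper's body presses on something with over 40 N, if the wrist force passes 120 N, or if a joint passes its speed limit or range.

## Working session

There is one attempt and no reset: what is moved stays moved. The work goes in short steps, Python scripts to look and compute and a shell command to move; the robot and the scene stay as the last step left them, time stands still between calls to the robot, and variables do not carry over. Pictures are saved under pics/ and viewed, at most 13 in all, crops included, and the job is handed in when it is done.

```bash
mkdir -p pics; ls; python3 - <<'E'
from workcell import bot
import cv2,numpy as np
o=bot.get_obs();print({k:o[k] for k in('time','ee_pos','tcp_rot','opening')})
a=[bot.camera(n) for n in("scene","top")]
for n,i in zip(("scene","top"),a):
    cv2.imwrite(f"pics/{n}0.png",i[:,:,::-1]); c=bot.calibration(n);print(n,c['vfov'],c['cx'],c['cy'],np.round(c['camera_from_world'],3).tolist())
E
```

```text
pics
{'time': 0.0, 'ee_pos': array([0.21195304, 0.50725968, 0.2305771 ]), 'tcp_rot': array([-1.79922115e+02,  5.90063018e-04,  1.57319885e+02]), 'opening': 0.08529303597070584}
scene 53.14704172155278 282.2974024171498 205.13605531508875 [[0.797, -0.604, 0.01, -0.36], [-0.446, -0.599, -0.665, 0.372], [0.408, 0.525, -0.746, 0.923], [0.0, 0.0, 0.0, 1.0]]
top 45.23142992908883 274.3962447296148 211.60956208148093 [[0.515, -0.857, 0.002, -0.218], [-0.821, -0.493, -0.288, 0.5], [0.247, 0.147, -0.958, 1.49], [0.0, 0.0, 0.0, 1.0]]
```

View pics/scene0.png

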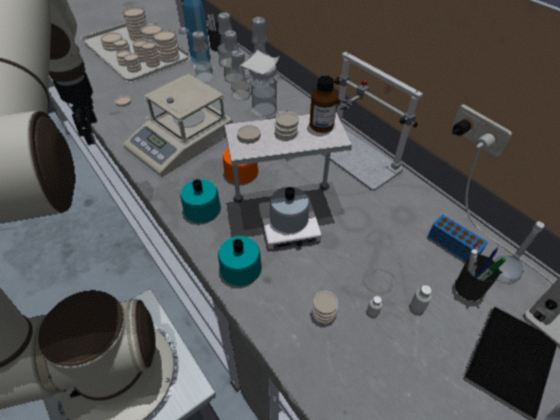

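View pics/top0.png

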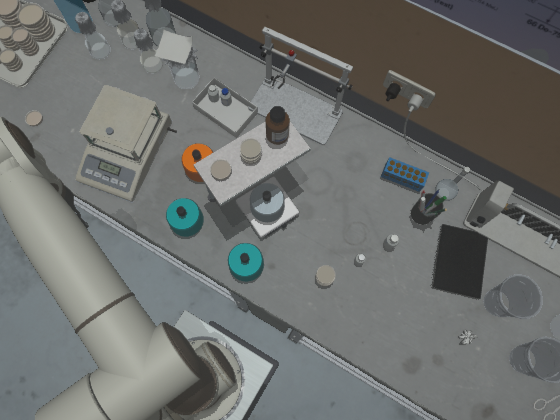

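The scene view shows the steel lid at (290,207) with its knob at (290,193), the small bottle at (375,306), the big bottle at (422,299) and the dishes at (325,307). In the top view they are at knob (267,189), (361,259), (393,241) and (326,276).
Things that could be taken for the lid, in the scene view: teal lids at (200,200) and (239,260), and an orange one at (240,165). The steel one at (290,207), under the shelf, is the one meant. For the bottle: (375,306) is small, (422,299) is large, and the top view also shows tray bottles at (213,90). I choose (375,306). Next is a close crop to check.

```bash
cat > h.py <<'E'
import numpy as np,cv2
from workcell import bot
from scipy.spatial.transform import Rotation as Ro
def ray(n,uv):
    c=bot.calibration(n);T=np.array(c['camera_from_world']);f=210/np.tan(np.radians(c['vfov']/2))
    d=np.array([(uv[0]-c['cx'])/f,(uv[1]-c['cy'])/f,1]);R=T[:3,:3];return -R.T@T[:3,3],R.T@d
def plane(n,uv,z):
    o,d=ray(n,uv);return o+d*(z-o[2])/d[2]
def tri(m):
    A=0;b=0
    for n,uv in m:
        o,d=ray(n,uv);d=d/np.linalg.norm(d);P=np.eye(3)-np.outer(d,d);A=A+P;b=b+P@o
    return np.linalg.solve(A,b)
def proj(n,p):
    c=bot.calibration(n);T=np.array(c['camera_from_world']);f=210/np.tan(np.radians(c['vfov']/2))
    q=T[:3,:3]@p+T[:3,3];return np.array([c['cx']+f*q[0]/q[2],c['cy']+f*q[1]/q[2]])
E
python3 - <<'E'
import cv2,numpy as np
s=cv2.imread('pics/scene0.png');t=cv2.imread('pics/top0.png')
def cr(i,x,y,w,h,k):return cv2.resize(i[y:y+h,x:x+w],None,fx=k,fy=k,interpolation=cv2.INTER_CUBIC)
o=np.zeros((600,800,3),np.uint8)
o[:300,:400]=cr(s,220,110,133,100,3)[:300,:400].repeat(1,0) if 0 else cv2.resize(s[160:250,220:340],(400,300),interpolation=2)
o[:300,400:]=cv2.resize(t[165:240,220:320],(400,300),interpolation=2)
o[300:,:400]=cv2.resize(s[260:350,310:430+10][:,:120],(400,300),interpolation=2)
o[300:,400:]=cv2.resize(t[225:300,305:405],(400,300),interpolation=2)
cv2.imwrite('pics/crop0.png',o)
E
```

```text
(no output)
```

View pics/crop0.png

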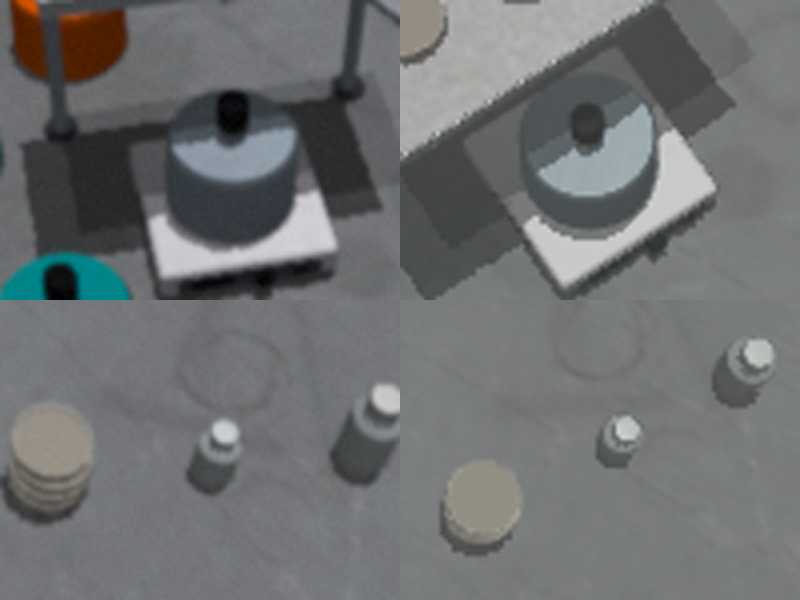

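The crop shows the steel lid with the knob at scene (290,194) and top (267,196). The small bottle is between the dish stack and the big bottle, with its cap at scene (377,299) and top (361,258). The choice holds.

```bash
python3 - <<'E'
from h import *
s=cv2.imread('pics/scene0.png');t=cv2.imread('pics/top0.png')
def blob(i,x,y,w,h,fn):
    m=fn(i[y:y+h,x:x+w].astype(int)).astype(np.uint8)
    n,l,st,c=cv2.connectedComponentsWithStats(m);k=1+np.argmax(st[1:,4]);return c[k]+[x,y],st[k]+np.array([x,y,0,0,0])
dark=lambda a:a.max(2)<52
white=lambda a:a.min(2)>165
dish=lambda a:(a[:,:,2]-a[:,:,0]>14)&(a[:,:,2]>120)
S={};
for nm,b1,b2,fn in [('knob',(278,182,24,22),(256,184,22,22),dark),('small',(366,290,20,25),(352,250,20,20),white),('big',(412,280,22,20),(382,230,22,20),white),('dish',(308,288,34,38),(312,262,30,30),dish)]:
    a,sa=blob(s,*b1,fn);b,sb=blob(t,*b2,fn)
    p=tri([('scene',a),('top',b)]);print(nm,a.round(1),sa[2:],b.round(1),sb[2:],p.round(4),'res',(proj('scene',p)-a).round(1),(proj('top',p)-b).round(1))
# shelf top front edge, housing corners in top view
def P(n,uv,z): return plane(n,uv,z).round(4)
T=lambda x,y:((x-400)/4+220-.0,y/4+165)
g=cv2.cvtColor(t,cv2.COLOR_BGR2GRAY);pts=[]
for x in range(222,262):
    col=g[150:215,x].astype(int);k=np.argmin(np.diff(col[:]));pts.append((x+.0,150+k+.5))
pts=np.array(pts);w=np.array([plane('top',p,.25) for p in pts])
vx,vy,x0,y0=cv2.fitLine(w[:,:2].astype(np.float32),cv2.DIST_HUBER,0,.001,.001).ravel()
print('edge dir',np.degrees(np.arctan2(vy,vx)),x0,y0,'res',np.abs((w[:,0]-x0)*vy-(w[:,1]-y0)*vx).round(3).max())
print('housing right corner',P('top',T(715,187),.036),'front-left',P('top',T(563,283),.036))
S_=lambda x,y:(x/3.333+220,y/3.333+160)
print('scene FR',P('scene',S_(336,248),.036),'FL',P('scene',S_(160,280),.036))
print('shelf corners top z.268',P('top',(215,202),.268),P('top',(311,155),.268),P('top',(194,157),.268))
c1=np.array([tri([('top',(267,189)),])]) if 0 else 0
# teal lids, orange
for nm,hue in(('teal',(80,100)),('orange',(3,18))):
    h=cv2.cvtColor(t,cv2.COLOR_BGR2HSV);m=cv2.inRange(h,(hue[0],120,60),(hue[1],255,255))
    n,l,st,c=cv2.connectedComponentsWithStats(m)
    for k in range(1,n):
        if st[k,4]>200: print(nm,c[k].round(0),P('top',c[k],.04))
for r in [(80,295),(300,370)]: pass
E
```

```text
knob [289.3 193.5] [ 11  14 125] [266.2 199.6] [4 2 5] [0.5419 0.0966 0.1534] res [-1.2  0.2] [ 0.9 -0.5]
small [377.  299.2] [ 7  7 39] [361.3 256.7] [ 6  6 28] [ 0.5574 -0.2284  0.0594] res [ 0. -0.] [-0.  0.]
big [426.1 289.2] [ 9  8 58] [394.2 237.6] [ 7  6 37] [ 0.6549 -0.2854  0.0827] res [-0.1 -0. ] [ 0.1 -0. ]
dish [325.1 302.6] [ 22  19 300] [324.9 274.8] [ 17  16 148] [ 0.4528 -0.1612  0.0591] res [-0.5  0.1] [ 0.3 -0.2]
edge dir -27.316122 0.49267802 0.16288222 res 0.088
housing right corner [0.5895 0.0096 0.036 ] front-left [0.4603 0.0723 0.036 ]
scene FR [0.5901 0.0092 0.036 ] FL [0.4561 0.0689 0.036 ]
shelf corners top z.268 [0.4305 0.1929 0.268 ] [0.6843 0.038  0.268 ] [0.511  0.3147 0.268 ]
teal [183. 214.] [0.3923 0.3205 0.04  ]
teal [245. 260.] [0.3687 0.074  0.04  ]
orange [194. 159.] [0.5664 0.3938 0.04  ]
```

```bash
python3 - <<'E'
from h import *
s=cv2.imread('pics/scene0.png');t=cv2.imread('pics/top0.png')
def dark(i,x,y,w,h,th):
    m=(i[y:y+h,x:x+w].max(2)<th).astype(np.uint8);n,l,st,c=cv2.connectedComponentsWithStats(m);k=1+np.argmax(st[1:,4]);return c[k]+[x,y],st[k]
for th in(45,55,62,70):
    a,sa=dark(s,281,184,18,20,th);b,sb=dark(t,259,188,16,18,th);p=tri([('scene',a),('top',b)]);print(th,a.round(1),sa[2:],b.round(1),sb[2:],p.round(4),(proj('top',p)-b).round(1))
# lid silhouette rim bottom / line segments
lsd=cv2.createLineSegmentDetector()
for n,i,box in(('scene',s,(215,110,140,140)),('top',t,(185,115,135,125))):
    x,y,w,h=box;g=cv2.cvtColor(i,6)[y:y+h,x:x+w]
    for L in lsd.detect(g)[0].reshape(-1,4):
        L=L+[x,y,x,y]
        if np.hypot(L[2]-L[0],L[3]-L[1])<22: continue
        o=[n,L.round(0).astype(int).tolist()]
        for z in(.036,.25,.268):
            A,B=plane(n,L[:2],z),plane(n,L[2:],z);d=B-A;o+=[z,A[:2].round(3).tolist(),B[:2].round(3).tolist(),round(np.degrees(np.arctan2(d[1],d[0]))%180,1)]
        print(*o)
E
```

```text
Traceback (most recent call last):
ValueError: attempt to get argmax of an empty sequence
```

```bash
python3 - <<'E'
from h import *
s=cv2.imread('pics/scene0.png');t=cv2.imread('pics/top0.png')
def dark(i,x,y,w,h,th):
    m=(i[y:y+h,x:x+w].max(2)<th).astype(np.uint8);n,l,st,c=cv2.connectedComponentsWithStats(m);k=1+np.argmax(st[1:,4]);return c[k]+[x,y],st[k]
for th in(58,66,74,82):
    a,sa=dark(s,281,182,18,22,th);b,sb=dark(t,259,188,16,18,th);p=tri([('scene',a),('top',b)]);print(th,a.round(1),sa[2:],b.round(1),sb[2:],p.round(4),(proj('top',p)-b).round(1))
lsd=cv2.createLineSegmentDetector()
for n,i,box in(('scene',s,(215,110,140,140)),('top',t,(185,115,135,125))):
    x,y,w,h=box;g=cv2.cvtColor(i,6)[y:y+h,x:x+w]
    for L in lsd.detect(g)[0].reshape(-1,4):
        L=L+[x,y,x,y]
        if np.hypot(L[2]-L[0],L[3]-L[1])<22: continue
        o=[n,L.round(0).astype(int).tolist()]
        for z in(.036,.25,.268):
            A,B=plane(n,L[:2],z),plane(n,L[2:],z);d=B-A;o+=[z,A[:2].round(3).tolist(),B[:2].round(3).tolist(),round(np.degrees(np.arctan2(d[1],d[0]))%180,1)]
        print(*o)
E
```

```text
58 [289.2 193.4] [ 12  15 138] [265.9 195.7] [ 8 10 43] [0.5541 0.108  0.1369] [ 0.2 -0.1]
66 [288.9 193.4] [ 18  16 189] [266.4 195.5] [ 8 10 68] [0.5541 0.1073 0.1379] [-0.2  0.1]
74 [289.  193.4] [ 18  16 210] [266.2 195.5] [ 9 11 79] [0.5544 0.1078 0.1372] [-0.  0.]
82 [289.1 193.6] [ 18  16 227] [266.3 195.4] [10 12 84] [0.555  0.1079 0.1361] [-0.1  0. ]
scene [320, 231, 311, 202] 0.036 [0.595, 0.019] [0.645, 0.117] 63.0 0.25 [0.472, -0.099] [0.51, -0.024] 63.0 0.268 [0.462, -0.109] [0.499, -0.036] 63.0
scene [258, 204, 268, 242] 0.036 [0.515, 0.202] [0.46, 0.076] 66.4 0.25 [0.411, 0.041] [0.369, -0.056] 66.4 0.268 [0.403, 0.027] [0.361, -0.067] 66.4
scene [267, 244, 321, 235] 0.036 [0.455, 0.071] [0.588, 0.008] 154.9 0.25 [0.365, -0.06] [0.467, -0.107] 154.9 0.268 [0.358, -0.071] [0.457, -0.117] 154.9
scene [235, 160, 333, 147] 0.036 [0.566, 0.402] [0.863, 0.262] 154.7 0.25 [0.45, 0.194] [0.676, 0.087] 154.7 0.268 [0.441, 0.176] [0.661, 0.072] 154.7
scene [224, 124, 231, 158] 0.036 [0.635, 0.577] [0.56, 0.416] 65.0 0.25 [0.503, 0.327] [0.445, 0.204] 65.0 0.268 [0.492, 0.306] [0
[... 3175 characters left out ...]
0.467, 0.122] [0.4, 0.154] 154.3 0.25 [0.423, 0.083] [0.366, 0.11] 154.3 0.268 [0.42, 0.079] [0.363, 0.107] 154.3
top [285, 166, 302, 190] 0.036 [0.702, 0.126] [0.659, 0.037] 64.4 0.25 [0.626, 0.086] [0.589, 0.009] 64.4 0.268 [0.619, 0.083] [0.583, 0.007] 64.4
top [225, 239, 204, 206] 0.036 [0.395, 0.164] [0.449, 0.278] 64.6 0.25 [0.361, 0.119] [0.408, 0.217] 64.6 0.268 [0.358, 0.115] [0.404, 0.212] 64.6
top [234, 137, 204, 116] 0.036 [0.704, 0.324] [0.718, 0.453] 83.9 0.25 [0.627, 0.257] [0.639, 0.368] 83.9 0.268 [0.621, 0.251] [0.633, 0.361] 83.9
top [310, 151, 288, 164] 0.036 [0.789, 0.084] [0.711, 0.12] 154.6 0.25 [0.7, 0.05] [0.634, 0.081] 154.6 0.268 [0.693, 0.047] [0.627, 0.078] 154.6
```

Measured: the knob is at (0.554, 0.108, 0.137), expected height 0.136. The warmer centre from the housing front agrees at (0.554, 0.109). Rear direction is 64.9°. The shelf edge is about 12–18 mm behind the knob, and bottle, dish and cap heights all fit. Next is a helper that works out the rows.

```bash
cat >> h.py <<'E'
YAW=64.9
rr=np.array([np.cos(np.radians(YAW)),np.sin(np.radians(YAW)),0]);up=np.array([0,0,1.]);ee=np.cross(rr,up)
def lean(th):
    th=np.radians(th);z=np.sin(th)*rr-np.cos(th)*up;return Ro.from_matrix(np.c_[np.cross(ee,z),ee,z])
def cur():
    o=bot.get_obs();return Ro.from_euler('xyz',o['tcp_rot'],degrees=True),np.array(o['ee_pos'])
def plan(R1,p1,n,start=None):
    R0,p0=start or cur();w=(R0.inv()*R1).as_rotvec();R=R0;p=p0.copy()
    for k in range(1,n+1):
        tv=(R.inv().apply(p0+(p1-p0)*k/n-p)*1000).round(1 if n<4 else 0);tw=(w/n).round(3)
        print('travel',tv,'twist',tw);p=p+R.apply(tv)/1000;R=R*Ro.from_rotvec(tw)
    print('ends',p.round(4),'ang left',np.degrees((R.inv()*R1).magnitude()).round(2));return R,p
E
python3 - <<'E'
from h import *
K=np.array([.5543,.1078,.140]);L=lean(42);z=L.apply([0,0,1]);print('ee',ee,'tcp grasp',K+.02*z,L.as_euler('xyz',degrees=True))
s=plan(lean(0),np.array([.36,-.02,.30]),12)
plan(L,K+(.02-.1)*z,6,s)
E
```

```text
ee [ 0.9055688  -0.42419942  0.        ] tcp grasp [0.5599769  0.11991888 0.1251371 ] [180.  -42.   64.9]
travel [-28. -36.  -6.] twist [-0.     0.     0.134]
travel [-33. -31.  -5.] twist [-0.     0.     0.134]
travel [-37. -27.  -6.] twist [-0.     0.     0.134]
travel [-40. -22.  -6.] twist [-0.     0.     0.134]
travel [-43. -17.  -6.] twist [-0.     0.     0.134]
travel [-44. -10.  -5.] twist [-0.     0.     0.134]
travel [-46.  -4.  -6.] twist [-0.     0.     0.134]
travel [-45.   1.  -6.] twist [-0.     0.     0.134]
travel [-45.   8.  -6.] twist [-0.     0.     0.134]
travel [-44.  14.  -5.] twist [-0.     0.     0.134]
travel [-41.  19.  -6.] twist [-0.     0.     0.134]
travel [-39.  25.  -6.] twist [-0.     0.     0.134]
ends [ 0.3601 -0.0205  0.3002] ang left 0.3
travel [24. 20. 17.] twist [-0.     0.122  0.001]
travel [22. 21. 19.] twist [-0.     0.122  0.001]
travel [19. 20. 22.] twist [-0.     0.122  0.001]
travel [17. 20. 25.] twist [-0.     0.122  0.001]
travel [13. 21. 26.] twist [-0.     0.122  0.001]
travel [11. 20. 27.] twist [-0.     0.122  0.001]
ends [0.5317 0.0593 0.2   ] ang left 0.18
```

```bash
python3 -m crank '[{"gripper":60,"travel":[-28,-36,-6],"twist":[0,0,0.134]},{"gripper":60,"travel":[-33,-31,-5],"twist":[0,0,0.134]},{"gripper":60,"travel":[-37,-27,-6],"twist":[0,0,0.134]},{"gripper":60,"travel":[-40,-22,-6],"twist":[0,0,0.134]},{"gripper":60,"travel":[-43,-17,-6],"twist":[0,0,0.134]},{"gripper":60,"travel":[-44,-10,-5],"twist":[0,0,0.134]},{"gripper":60,"travel":[-46,-4,-6],"twist":[0,0,0.134]},{"gripper":60,"travel":[-45,1,-6],"twist":[0,0,0.134]},{"gripper":60,"travel":[-45,8,-6],"twist":[0,0,0.134]},{"gripper":60,"travel":[-44,14,-5],"twist":[0,0,0.134]},{"gripper":60,"travel":[-41,19,-6],"twist":[0,0,0.134]},{"gripper":60,"travel":[-39,25,-6],"twist":[0,0,0.134]}]' 40
python3 -m crank '[{"gripper":60,"travel":[24,20,17],"twist":[0,0.122,0.001]},{"gripper":60,"travel":[22,21,19],"twist":[0,0.122,0.001]},{"gripper":60,"travel":[19,20,22],"twist":[0,0.122,0.001]},{"gripper":60,"travel":[17,20,25],"twist":[0,0.122,0.001]},{"gripper":60,"travel":[13,21,26],"twist":[0,0.122,0.001]},{"gripper":60,"travel":[11,20,27],"twist":[0,0.122,0.001]},{"gripper":60,"travel":[0,0,0],"twist":[0,0,0]}]'
python3 - <<'E'
from h import *
c=[bot.camera('wrist'),bot.camera('scene')]
cv2.imwrite('pics/w1.png',np.hstack([cv2.resize(i,(400,300)) for i in c])[:,:,::-1])
K=np.array([.5543,.1078,.140]);L=lean(42);z=L.apply([0,0,1])
print(bot.get_obs()['q'].round(1),proj('wrist',np.array([.5543,.1078,.15]))*400/560,proj('wrist',np.array([.5543,.1078,.122]))*400/560)
plan(L,K+.02*z,5)
E
```

```text
time: 1.6
ee_pos: [0.3602, -0.0219, 0.3004]
tcp_rot: [180.0, -0.0, 64.9]
wrist_force: [0.5, 1.1, -0.9]
opening: 0.0599
grasp_force: 0.0
time: 2.48
ee_pos: [0.531, 0.0594, 0.197]
tcp_rot: [-179.4, -41.9, 64.5]
wrist_force: [-0.6, 0.6, 0.5]
opening: 0.0603
grasp_force: 0.0
[-14.1 -10.8 -16.7  74.5  40.9 104.7] [198.10508244 152.57473723] [198.24144576 164.27128845]
travel [-0.  0. 20.] twist [-0.     0.001 -0.   ]
travel [-0.  0. 20.] twist [-0.     0.001 -0.   ]
travel [-0.  0. 20.] twist [-0.     0.001 -0.   ]
travel [-0.  0. 21.] twist [-0.     0.001 -0.   ]
travel [-0.  0. 20.] twist [-0.     0.001 -0.   ]
ends [0.5598 0.1205 0.1251] ang left 0.21
```

View pics/w1.png

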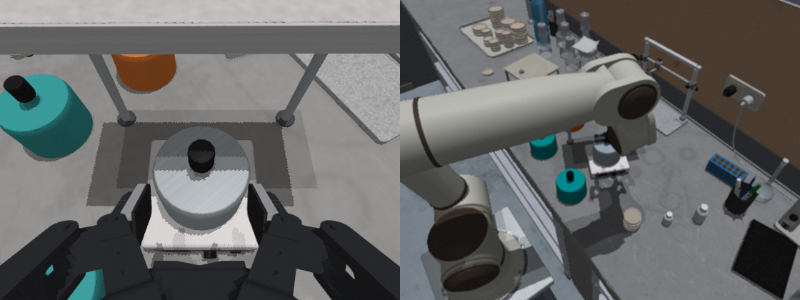

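The wrist view (half scale) shows the open fingers straddling the steel lid. The knob is at (201,156) against a predicted (198,158), about 2 mm to the tool's +y. I will nudge that way, advance and close.

```bash
python3 -m crank '[{"gripper":60,"travel":[0,2,20],"twist":[0,0,0]},{"gripper":60,"travel":[0,0,20],"twist":[0,0,0]},{"gripper":60,"travel":[0,0,20],"twist":[0,0,0]},{"gripper":60,"travel":[0,0,20],"twist":[0,0,0]},{"gripper":60,"travel":[1,0,20],"twist":[0,0,0]},{"gripper":60,"travel":[0,0,0],"twist":[0,0,0]}]'
python3 -m crank '[{"gripper":15,"travel":[0,0,0],"twist":[0,0,0]},{"gripper":15,"travel":[0,0,0],"twist":[0,0,0]},{"gripper":15,"travel":[0,0,0],"twist":[0,0,0]},{"gripper":15,"travel":[0,0,0],"twist":[0,0,0]},{"gripper":15,"travel":[0,0,0],"twist":[0,0,0]}]' 50
```

```text
time: 3.32
ee_pos: [0.5617, 0.1205, 0.1271]
tcp_rot: [-179.9, -41.9, 64.9]
wrist_force: [0.3, -0.3, 0.2]
opening: 0.0599
grasp_force: 0.0
time: 3.95
ee_pos: [0.5626, 0.1197, 0.1278]
tcp_rot: [-179.9, -42.0, 64.8]
wrist_force: [-2.6, -1.3, 6.1]
opening: 0.0244
grasp_force: 49.1
```

```bash
python3 -m crank '[{"gripper":15,"travel":[3,0,-4],"twist":[0,0,0]},{"gripper":15,"travel":[5,0,-5],"twist":[0,0,0]},{"gripper":15,"travel":[5,0,-6],"twist":[0,0,0]},{"gripper":15,"travel":[3,0,-3],"twist":[0,0,0]},{"gripper":15,"travel":[0,0,0],"twist":[0,0,0]}]' 60
python3 - <<'E'
from h import *
cv2.imwrite('pics/s2.png',cv2.resize(bot.camera('wrist'),(480,360))[:,:,::-1])
E
```

```text
time: 4.58
ee_pos: [0.5624, 0.1198, 0.1511]
tcp_rot: [-179.9, -41.9, 64.8]
wrist_force: [0.2, -0.7, -1.0]
opening: 0.0242
grasp_force: 58.8
```

View pics/s2.png

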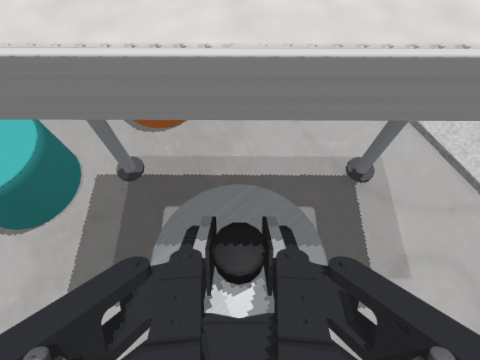

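The knob at (240,252) is between the pads and the lid is clear of the plate. Carrying it to the open bench at about (0.62, -0.07).

```bash
python3 -m crank '[{"gripper":15,"travel":[-6,8,-5],"twist":[0,0,0]},{"gripper":15,"travel":[-12,17,-11],"twist":[0,0,0]},{"gripper":15,"travel":[-14,19,-13],"twist":[0,0,0]},{"gripper":15,"travel":[-14,19,-13],"twist":[0,0,0]},{"gripper":15,"travel":[-14,19,-13],"twist":[0,0,0]},{"gripper":15,"travel":[-14,19,-13],"twist":[0,0,0]},{"gripper":15,"travel":[-12,17,-11],"twist":[0,0,0]},{"gripper":15,"travel":[-8,11,-7],"twist":[0,0,0]},{"gripper":15,"travel":[-5,6,-4],"twist":[0,0,0]},{"gripper":15,"travel":[0,0,0],"twist":[0,0,0]},{"gripper":15,"travel":[0,0,0],"twist":[0,0,0]}]'
python3 - <<'E'
from h import *
i=bot.camera('scene');cv2.imwrite('pics/s3.png',cv2.resize(i[160:340,200:440],(640,480),interpolation=2)[:,:,::-1])
print(bot.get_obs()['q'].round(1))
E
```

```text
time: 6.0
ee_pos: [0.6274, -0.0581, 0.1512]
tcp_rot: [-179.8, -41.9, 64.8]
wrist_force: [-0.1, 0.1, -1.3]
opening: 0.0242
grasp_force: 59.1
[-22.9  10.   -1.3  76.8  41.9  93. ]
```

View pics/s3.png

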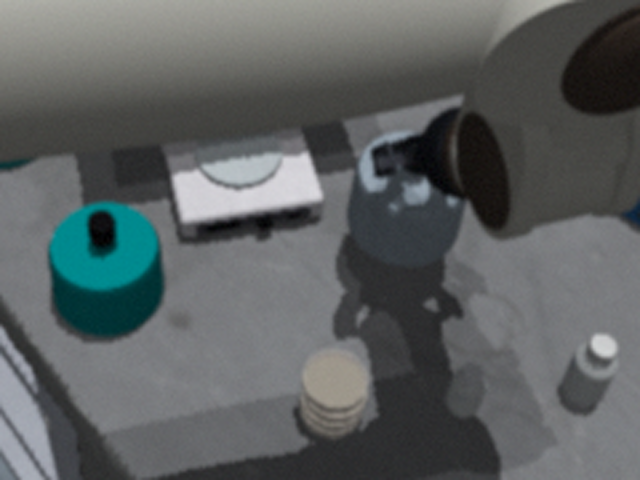

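The lid hangs upright at crop pixel (408,195), clear of everything. Lowering it.

```bash
python3 -m crank '[{"gripper":15,"travel":[-7,0,8],"twist":[0,0,0]},{"gripper":15,"travel":[-9,0,10],"twist":[0,0,0]},{"gripper":15,"travel":[-9,0,10],"twist":[0,0,0]},{"gripper":15,"travel":[-7,0,8],"twist":[0,0,0]},{"gripper":15,"travel":[-4,0,4],"twist":[0,0,0]},{"gripper":15,"travel":[0,0,0],"twist":[0,0,0]}]'
python3 -m crank '[{"gripper":15,"travel":[-0.7,0,0.8],"twist":[0,0,0]},{"gripper":15,"travel":[-0.7,0,0.8],"twist":[0,0,0]},{"gripper":15,"travel":[-0.7,0,0.8],"twist":[0,0,0]},{"gripper":15,"travel":[0,0,0],"twist":[0,0,0]}]'
```

```text
time: 6.8
ee_pos: [0.6273, -0.0586, 0.0969]
tcp_rot: [-179.8, -41.9, 64.7]
wrist_force: [-0.2, 0.7, -2.2]
opening: 0.0239
grasp_force: 59.1
time: 7.3
ee_pos: [0.6275, -0.0586, 0.0942]
tcp_rot: [-179.8, -41.9, 64.8]
wrist_force: [0.1, -0.3, -1.9]
opening: 0.0244
grasp_force: 59.1
```

```bash
python3 -m crank '[{"gripper":15,"travel":[-0.7,0,0.7],"twist":[0,0,0]},{"gripper":15,"travel":[-0.7,0,0.7],"twist":[0,0,0]},{"gripper":15,"travel":[0,0,0],"twist":[0,0,0]}]'
python3 -m crank '[{"gripper":15,"travel":[-0.7,0,0.7],"twist":[0,0,0]},{"gripper":15,"travel":[0,0,0],"twist":[0,0,0]}]'
```

```text
time: 7.68
ee_pos: [0.6274, -0.0587, 0.0922]
tcp_rot: [-179.8, -41.9, 64.8]
wrist_force: [0.4, -0.4, -1.7]
opening: 0.0241
grasp_force: 59.2
time: 7.92
ee_pos: [0.6276, -0.0586, 0.092]
tcp_rot: [-179.9, -42.0, 64.8]
wrist_force: [-3.8, 0.5, 4.5]
opening: 0.0241
grasp_force: 59.7
```

Contact shows as +6 N, so I'm releasing and backing out along the tool axis.

```bash
python3 -m crank '[{"gripper":30,"travel":[0,0,0],"twist":[0,0,0]},{"gripper":45,"travel":[0,0,0],"twist":[0,0,0]},{"gripper":60,"travel":[0,0,0],"twist":[0,0,0]},{"gripper":60,"travel":[0,0,0],"twist":[0,0,0]},{"gripper":60,"travel":[0,0,-10],"twist":[0,0,0]},{"gripper":60,"travel":[0,0,-25],"twist":[0,0,0]},{"gripper":60,"travel":[0,0,-35],"twist":[0,0,0]},{"gripper":60,"travel":[0,0,-35],"twist":[0,0,0]},{"gripper":60,"travel":[0,0,-25],"twist":[0,0,0]},{"gripper":60,"travel":[0,0,0],"twist":[0,0,0]}]'
python3 - <<'E'
from h import *
i=bot.camera('wrist');w=cv2.resize(i,(400,300))
t=bot.camera('top');t=cv2.resize(t[170:320,240:440],(400,300),interpolation=2)
cv2.imwrite('pics/w4.png',np.hstack([w,t])[:,:,::-1])
B=np.array([.5574,-.2284,.030]);L=lean(42);z=L.apply([0,0,1]);print(B+.02*z)
R,p=cur()
s=plan(L,B-.08*z,8)
plan(L,B+.02*z,4,s)
E
```

```text
time: 9.18
ee_pos: [0.5911, -0.139, 0.1896]
tcp_rot: [180.0, -41.9, 64.8]
wrist_force: [0.2, -0.7, -0.7]
opening: 0.0598
grasp_force: 0.0
[ 0.5630769  -0.21628112  0.0151371 ]
travel [-22.   1.  -3.] twist [-0.  0. -0.]
travel [-22.   1.  -4.] twist [-0.  0. -0.]
travel [-22.   1.  -3.] twist [-0.  0. -0.]
travel [-23.   1.  -4.] twist [-0.  0. -0.]
travel [-22.   1.  -3.] twist [-0.  0. -0.]
travel [-22.   2.  -4.] twist [-0.  0. -0.]
travel [-22.   1.  -3.] twist [-0.  0. -0.]
travel [-22.   1.  -3.] twist [-0.  0. -0.]
ends [ 0.5351 -0.2768  0.0892] ang left 0.15
travel [ 0. -0. 25.] twist [-0.     0.    -0.001]
travel [ 0. -0. 25.] twist [-0.     0.    -0.001]
travel [ 0. -0. 25.] twist [-0.     0.    -0.001]
travel [ 0. -0. 25.] twist [-0.     0.    -0.001]
ends [ 0.5633 -0.2162  0.0148] ang left 0.14
```

View pics/w4.png

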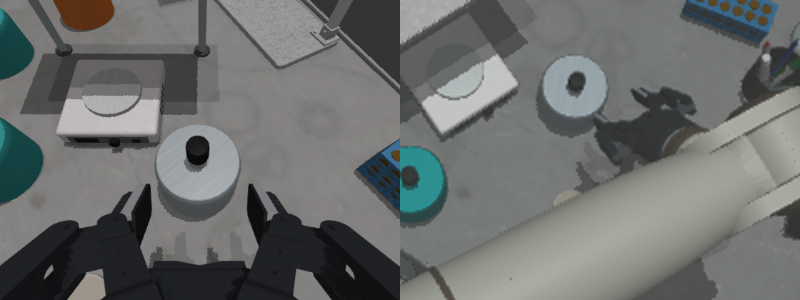

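In the wrist half, the lid stands on the bench with its knob at (198,150), released, and the plate is bare at (112,92). Going to the bottle pre-grasp.

```bash
python3 -m crank '[{"gripper":60,"travel":[-10,1,-2],"twist":[0,0,0]},{"gripper":60,"travel":[-22,1,-4],"twist":[0,0,0]},{"gripper":60,"travel":[-25,1,-4],"twist":[0,0,0]},{"gripper":60,"travel":[-26,2,-4],"twist":[0,0,0]},{"gripper":60,"travel":[-26,1,-4],"twist":[0,0,0]},{"gripper":60,"travel":[-25,1,-3],"twist":[0,0,0]},{"gripper":60,"travel":[-22,1,-3],"twist":[0,0,0]},{"gripper":60,"travel":[-18,1,-3],"twist":[0,0,0]},{"gripper":60,"travel":[0,0,0],"twist":[0,0,0]}]'
python3 - <<'E'
from h import *
print(bot.get_obs()['q'].round(1))
i=bot.camera('wrist')
g=i.astype(int);m=(g.min(2)>165).astype(np.uint8);n,l,st,c=cv2.connectedComponentsWithStats(m)
for k in range(1,n):
    if st[k,4]>60: print('white',st[k],c[k].round(1))
B=np.array([.5574,-.2284,.0]);
print('pred top',proj('wrist',B+[0,0,.058]),'bottom',proj('wrist',B))
cv2.imwrite('pics/w5.png',i[:,:,::-1])
L=lean(42);z=L.apply([0,0,1])
plan(L,B+[0,0,.034]+.02*z,5)
E
```

```text
time: 10.4
ee_pos: [0.5356, -0.2754, 0.0905]
tcp_rot: [-179.7, -42.0, 64.6]
wrist_force: [-0.4, -0.5, 0.1]
opening: 0.06
grasp_force: 0.0
[-44.6  24.    8.6  91.4  39.   64.7]
white [ 58   0 146   6 706] [131.1   2. ]
white [ 469  182   41   36 1118] [488.9 199.3]
white [265 191  29  25 585] [279.2 202.9]
pred top [276.21379953 205.57996647] bottom [276.8140942  239.87351572]
travel [-0. -0. 19.] twist [-0.     0.    -0.001]
travel [-0. -0. 20.] twist [-0.     0.    -0.001]
travel [-0. -0. 19.] twist [-0.     0.    -0.001]
travel [-0. -0. 20.] twist [-0.     0.    -0.001]
travel [-0. -0. 19.] twist [-0.     0.    -0.001]
ends [ 0.5634 -0.2161  0.0192] ang left 0.16
```

View pics/w5.png

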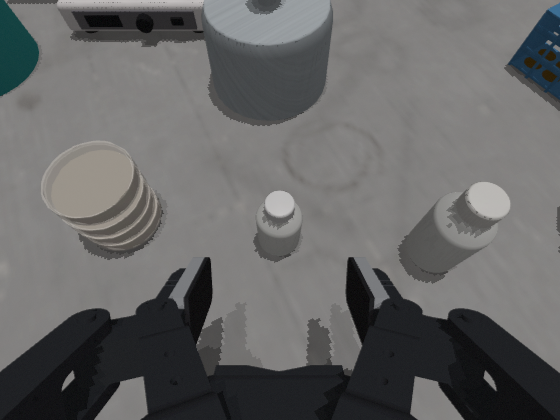

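The wrist view shows the small bottle at (279,225) centred between the fingers. The dishes at (100,195) and the big bottle at (450,230) are well clear. Advancing with a 1.5 mm shift to +y.

```bash
python3 -m crank '[{"gripper":60,"travel":[0,1.5,19],"twist":[0,0,0]},{"gripper":60,"travel":[0,0,20],"twist":[0,0,0]},{"gripper":60,"travel":[0,0,20],"twist":[0,0,0]},{"gripper":60,"travel":[0,0,20],"twist":[0,0,0]},{"gripper":60,"travel":[0,0,18],"twist":[0,0,0]},{"gripper":60,"travel":[0,0,0],"twist":[0,0,0]}]'
python3 -m crank '[{"gripper":45,"travel":[0,0,0],"twist":[0,0,0]},{"gripper":35,"travel":[0,0,0],"twist":[0,0,0]},{"gripper":22,"travel":[0,0,0],"twist":[0,0,0]},{"gripper":22,"travel":[0,0,0],"twist":[0,0,0]},{"gripper":22,"travel":[0,0,0],"twist":[0,0,0]},{"gripper":22,"travel":[0,0,0],"twist":[0,0,0]}]' 30
```

```text
time: 11.2
ee_pos: [0.5649, -0.2152, 0.0195]
tcp_rot: [-179.8, -42.0, 64.8]
wrist_force: [-0.9, -0.1, -0.3]
opening: 0.0601
grasp_force: 0.0
time: 11.95
ee_pos: [0.5652, -0.2172, 0.0204]
tcp_rot: [-180.0, -41.9, 64.8]
wrist_force: [-0.9, -2.8, 5.2]
opening: 0.0298
grasp_force: 30.0
```

Gripped at 29.8 mm. Planning the lift, carry and descent to the plate.

```bash
python3 - <<'E'
from h import *
R=cur()[0];s=cur()
print('lift');s=plan(R,np.array([.565,-.217,.16]),6,s)
print('carry');s=plan(R,np.array([.5356,.0666,.16]),12,s)
print('in');s=plan(R,np.array([.561,.121,.072]),8,s)
E
```

```text
lift
travel [ 16.  -0. -17.] twist [0. 0. 0.]
travel [ 15.  -0. -18.] twist [0. 0. 0.]
travel [ 16.  -0. -17.] twist [0. 0. 0.]
travel [ 15.  -0. -17.] twist [0. 0. 0.]
travel [ 16.  -0. -18.] twist [0. 0. 0.]
travel [ 15.  -0. -17.] twist [0. 0. 0.]
ends [ 0.5651 -0.2175  0.1599] ang left 0.0
carry
travel [ 15. -12.  14.] twist [0. 0. 0.]
travel [ 15. -13.  13.] twist [0. 0. 0.]
travel [ 15. -12.  14.] twist [0. 0. 0.]
travel [ 16. -12.  14.] twist [0. 0. 0.]
travel [ 15. -12.  13.] twist [0. 0. 0.]
travel [ 15. -13.  14.] twist [0. 0. 0.]
travel [ 15. -12.  13.] twist [0. 0. 0.]
travel [ 15. -12.  14.] twist [0. 0. 0.]
travel [ 15. -13.  14.] twist [0. 0. 0.]
travel [ 16. -12.  13.] twist [0. 0. 0.]
travel [ 15. -12.  14.] twist [0. 0. 0.]
travel [ 15. -12.  14.] twist [0. 0. 0.]
ends [0.5362 0.0667 0.1596] ang left 0.0
in
travel [-2. -0. 13.] twist [0. 0. 0.]
travel [-2. -0. 13.] twist [0. 0. 0.]
travel [-1. -0. 13.] twist [0. 0. 0.]
travel [-2. -0. 14.] twist [0. 0. 0.]
travel [-2. -0. 13.] twist [0. 0. 0.]
travel [-2. -0. 13.] twist [0. 0. 0.]
travel [-1. -0. 13.] twist [0. 0. 0.]
travel [-2. -1. 13.] twist [0. 0. 0.]
ends [0.5606 0.1213 0.0722] ang left 0.0
```

```bash
python3 -m crank '[{"gripper":22,"travel":[6,0,-7],"twist":[0,0,0]},{"gripper":22,"travel":[16,0,-17],"twist":[0,0,0]},{"gripper":22,"travel":[18,0,-20],"twist":[0,0,0]},{"gripper":22,"travel":[18,0,-20],"twist":[0,0,0]},{"gripper":22,"travel":[18,0,-20],"twist":[0,0,0]},{"gripper":22,"travel":[12,0,-14],"twist":[0,0,0]},{"gripper":22,"travel":[5,0,-6],"twist":[0,0,0]},{"gripper":22,"travel":[0,0,0],"twist":[0,0,0]}]'
python3 -m crank '[{"gripper":22,"travel":[8,-7,7],"twist":[0,0,0]},{"gripper":22,"travel":[16,-13,14],"twist":[0,0,0]},{"gripper":22,"travel":[18,-14,16],"twist":[0,0,0]},{"gripper":22,"travel":[18,-14,16],"twist":[0,0,0]},{"gripper":22,"travel":[18,-14,16],"twist":[0,0,0]},{"gripper":22,"travel":[18,-15,16],"twist":[0,0,0]},{"gripper":22,"travel":[18,-15,16],"twist":[0,0,0]},{"gripper":22,"travel":[18,-15,16],"twist":[0,0,0]},{"gripper":22,"travel":[18,-15,16],"twist":[0,0,0]},{"gripper":22,"travel":[16,-13,14],"twist":[0,0,0]},{"gripper":22,"travel":[11,-9,12],"twist":[0,0,0]},{"gripper":22,"travel":[6,-4,6],"twist":[0,0,0]}]'
python3 -m crank '[{"gripper":22,"travel":[-1,0,6],"twist":[0,0,0]},{"gripper":22,"travel":[-2,0,13],"twist":[0,0,0]},{"gripper":22,"travel":[-2,0,15],"twist":[0,0,0]},{"gripper":22,"travel":[-2,0,15],"twist":[0,0,0]},{"gripper":22,"travel":[-2,0,15],"twist":[0,0,0]},{"gripper":22,"travel":[-2,0,14],"twist":[0,0,0]},{"gripper":22,"travel":[-1,0,10],"twist":[0,0,0]},{"gripper":22,"travel":[-1,0,6],"twist":[0,0,0]},{"gripper":22,"travel":[0,0,0],"twist":[0,0,0]},{"gripper":22,"travel":[0,0,0],"twist":[0,0,0]}]'
python3 - <<'E'
from h import *
plan(cur()[0],np.array([.561,.121,.066]),4)
E
```

```text
time: 12.95
ee_pos: [0.5649, -0.2171, 0.1589]
tcp_rot: [-179.8, -41.9, 64.8]
wrist_force: [0.0, 0.2, -0.5]
opening: 0.0295
grasp_force: 29.8
time: 14.45
ee_pos: [0.5345, 0.0703, 0.1581]
tcp_rot: [-179.8, -41.9, 64.8]
wrist_force: [-0.1, -0.6, -1.5]
opening: 0.0298
grasp_force: 29.8
time: 15.7
ee_pos: [0.5582, 0.1169, 0.0807]
tcp_rot: [-179.9, -42.0, 64.8]
wrist_force: [-0.1, 0.5, 0.9]
opening: 0.0294
grasp_force: 29.8
travel [-2.  0.  4.] twist [0. 0. 0.]
travel [-1.  0.  3.] twist [0. 0. 0.]
travel [-2.  1.  4.] twist [0. 0. 0.]
travel [-1. -0.  3.] twist [0. 0. 0.]
ends [0.5611 0.1209 0.0663] ang left 0.0
```

```bash
python3 -m crank '[{"gripper":22,"travel":[-2,0,4],"twist":[0,0,0]},{"gripper":22,"travel":[-1,0,4],"twist":[0,0,0]},{"gripper":22,"travel":[-2,1,4],"twist":[0,0,0]},{"gripper":22,"travel":[-1,0,2],"twist":[0,0,0]},{"gripper":22,"travel":[0,0,0],"twist":[0,0,0]}]'
python3 -m crank '[{"gripper":22,"travel":[-0.7,0,0.7],"twist":[0,0,0]},{"gripper":22,"travel":[0,0,0],"twist":[0,0,0]}]'
```

```text
time: 16.32
ee_pos: [0.5608, 0.1212, 0.0656]
tcp_rot: [-179.8, -41.9, 64.8]
wrist_force: [0.6, 0.4, -0.5]
opening: 0.0298
grasp_force: 29.8
time: 16.58
ee_pos: [0.5609, 0.121, 0.0649]
tcp_rot: [-179.8, -41.9, 64.8]
wrist_force: [0.1, -0.1, -0.7]
opening: 0.0298
grasp_force: 29.8
```

```bash
python3 -m crank '[{"gripper":22,"travel":[-0.7,0,0.7],"twist":[0,0,0]},{"gripper":22,"travel":[0,0,0],"twist":[0,0,0]}]'
python3 -m crank '[{"gripper":22,"travel":[-0.5,0,0.5],"twist":[0,0,0]},{"gripper":22,"travel":[0,0,0],"twist":[0,0,0]}]'
```

```text
time: 16.82
ee_pos: [0.5611, 0.1211, 0.0643]
tcp_rot: [-179.9, -42.0, 64.8]
wrist_force: [0.1, 0.2, 2.6]
opening: 0.0295
grasp_force: 29.9
time: 17.08
ee_pos: [0.5612, 0.1211, 0.0643]
tcp_rot: [-179.9, -42.0, 64.8]
wrist_force: [-4.5, -1.1, 7.7]
opening: 0.0299
grasp_force: 30.4
```

Contact on the plate at the expected height (0.0643). Releasing and backing out.

```bash
python3 -m crank '[{"gripper":34,"travel":[0,0,0],"twist":[0,0,0]},{"gripper":45,"travel":[0,0,0],"twist":[0,0,0]},{"gripper":60,"travel":[0,0,0],"twist":[0,0,0]},{"gripper":60,"travel":[0,0,0],"twist":[0,0,0]},{"gripper":60,"travel":[0,0,-10],"twist":[0,0,0]},{"gripper":60,"travel":[0,0,-25],"twist":[0,0,0]},{"gripper":60,"travel":[0,0,-35],"twist":[0,0,0]},{"gripper":60,"travel":[0,0,-35],"twist":[0,0,0]},{"gripper":60,"travel":[0,0,-20],"twist":[0,0,0]},{"gripper":60,"travel":[0,0,0],"twist":[0,0,0]}]'
python3 - <<'E'
from h import *
i=bot.camera('wrist');w=cv2.resize(i,(640,480));cv2.imwrite('pics/w6.png',w[:,:,::-1])
k=640/560
print('pred plate centre',proj('wrist',np.array([.5545,.1085,.044]))*k,'cap top',proj('wrist',np.array([.5545,.1085,.102]))*k)
L=lean(42);s=cur()
q=np.array([.6276,-.0586,.0925]);z=L.apply([0,0,1])
print('to above pre');s=plan(L,q-.11*z,9,s)
print('grasp');plan(L,q,6,s)
E
```

```text
time: 18.32
ee_pos: [0.5262, 0.0441, 0.1578]
tcp_rot: [180.0, -42.0, 64.8]
wrist_force: [0.1, 1.0, -0.5]
opening: 0.06
grasp_force: 0.0
pred plate centre [315.21593289 260.88197859] cap top [314.52087121 223.32203066]
to above pre
travel [ -9.  15. -11.] twist [ 0.  0. -0.]
travel [ -9.  15. -10.] twist [ 0.  0. -0.]
travel [ -9.  15. -11.] twist [ 0.  0. -0.]
travel [ -9.  15. -11.] twist [ 0.  0. -0.]
travel [ -9.  16. -10.] twist [ 0.  0. -0.]
travel [ -8.  15. -11.] twist [ 0.  0. -0.]
travel [ -9.  15. -11.] twist [ 0.  0. -0.]
travel [ -9.  15. -10.] twist [ 0.  0. -0.]
travel [ -9.  15. -11.] twist [ 0.  0. -0.]
ends [ 0.5963 -0.1251  0.1744] ang left 0.12
grasp
travel [-0.  0. 18.] twist [ 0.  0. -0.]
travel [-0.  0. 19.] twist [ 0.  0. -0.]
travel [-0.  0. 18.] twist [ 0.  0. -0.]
travel [-0.  0. 18.] twist [ 0.  0. -0.]
travel [-0.  0. 19.] twist [ 0.  0. -0.]
travel [-0.  0. 18.] twist [ 0.  0. -0.]
ends [ 0.6275 -0.0585  0.0926] ang left 0.12
```

View pics/w6.png

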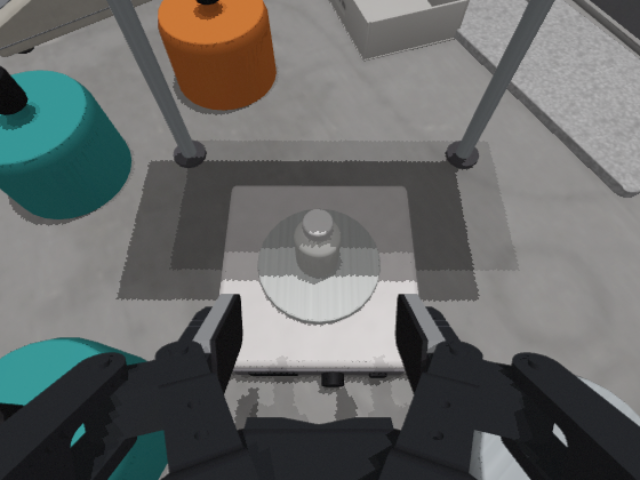

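The bottle stands upright at (318,250) in the middle of the plate (centre about (319,262)). Returning to the lid.

```bash
python3 -m crank '[{"gripper":60,"travel":[-5,8,-6],"twist":[0,0,0]},{"gripper":60,"travel":[-9,16,-11],"twist":[0,0,0]},{"gripper":60,"travel":[-10,17,-12],"twist":[0,0,0]},{"gripper":60,"travel":[-10,17,-12],"twist":[0,0,0]},{"gripper":60,"travel":[-10,17,-12],"twist":[0,0,0]},{"gripper":60,"travel":[-10,17,-12],"twist":[0,0,0]},{"gripper":60,"travel":[-10,17,-12],"twist":[0,0,0]},{"gripper":60,"travel":[-9,15,-10],"twist":[0,0,0]},{"gripper":60,"travel":[-7,12,-9],"twist":[0,0,0]},{"gripper":60,"travel":[0,0,0],"twist":[0,0,0]}]'
python3 - <<'E'
from h import *
L=lean(42);plan(L,np.array([.6276,-.0586,.0925]),6)
E
```

```text
time: 19.62
ee_pos: [0.5966, -0.1251, 0.1725]
tcp_rot: [-179.7, -41.9, 64.7]
wrist_force: [0.8, 0.4, 0.1]
opening: 0.06
grasp_force: 0.0
travel [ 0.  0. 18.] twist [-0.     0.    -0.001]
travel [ 0.  0. 18.] twist [-0.     0.    -0.001]
travel [ 1.  0. 18.] twist [-0.     0.    -0.001]
travel [-0.  0. 18.] twist [-0.     0.    -0.001]
travel [-0.  0. 19.] twist [-0.     0.    -0.001]
travel [ 0.  0. 18.] twist [-0.     0.    -0.001]
ends [ 0.6276 -0.0584  0.0921] ang left 0.21
```

```bash
python3 -m crank '[{"gripper":60,"travel":[0,0,18],"twist":[0,0,0]},{"gripper":60,"travel":[0,0,18],"twist":[0,0,0]},{"gripper":60,"travel":[1,0,18],"twist":[0,0,0]},{"gripper":60,"travel":[0,0,18],"twist":[0,0,0]},{"gripper":60,"travel":[0,0,19],"twist":[0,0,0]},{"gripper":60,"travel":[0,0,18],"twist":[0,0,0]},{"gripper":60,"travel":[0,0,0],"twist":[0,0,0]}]'
python3 -m crank '[{"gripper":15,"travel":[0,0,0],"twist":[0,0,0]},{"gripper":15,"travel":[0,0,0],"twist":[0,0,0]},{"gripper":15,"travel":[0,0,0],"twist":[0,0,0]},{"gripper":15,"travel":[0,0,0],"twist":[0,0,0]},{"gripper":15,"travel":[0,0,0],"twist":[0,0,0]}]' 60
python3 - <<'E'
from h import *
R,p=cur();T=np.array(bot.calibration('wrist')['camera_from_world']);c=-T[:3,:3].T@T[:3,3]
print('cam in tool',R.inv().apply(c-p).round(3),'cam rel r',(c-p)@rr,'up',(c-p)[2])
E
```

```text
time: 20.5
ee_pos: [0.6264, -0.0563, 0.092]
tcp_rot: [-179.6, -41.9, 64.7]
wrist_force: [0.3, -0.4, 0.8]
opening: 0.0602
grasp_force: 0.0
time: 21.12
ee_pos: [0.6275, -0.0581, 0.0943]
tcp_rot: [-179.9, -42.0, 64.8]
wrist_force: [-3.2, -1.7, 5.6]
opening: 0.0244
grasp_force: 58.8
cam in tool [ 0.07   0.001 -0.142] cam rel r -0.04289403610633949 up 0.1520030317182346
```

```bash
python3 -m crank '[{"gripper":15,"travel":[3,0,-3],"twist":[0,0,0]},{"gripper":15,"travel":[7,0,-8],"twist":[0,0,0]},{"gripper":15,"travel":[11,0,-12],"twist":[0,0,0]},{"gripper":15,"travel":[13,0,-15],"twist":[0,0,0]},{"gripper":15,"travel":[13,0,-15],"twist":[0,0,0]},{"gripper":15,"travel":[13,0,-14],"twist":[0,0,0]},{"gripper":15,"travel":[9,0,-10],"twist":[0,0,0]},{"gripper":15,"travel":[5,0,-5],"twist":[0,0,0]},{"gripper":15,"travel":[2,0,-2],"twist":[0,0,0]},{"gripper":15,"travel":[0,0,0],"twist":[0,0,0]}]'
python3 - <<'E'
from h import *
R=cur()[0];plan(R,np.array([.5623-.03*rr[0],.1200-.03*rr[1],.206]),10)
E
```

```text
time: 22.38
ee_pos: [0.6276, -0.0575, 0.2062]
tcp_rot: [-179.8, -41.9, 64.7]
wrist_force: [-0.3, -0.9, -2.1]
opening: 0.0242
grasp_force: 58.9
travel [  8. -13.   7.] twist [0. 0. 0.]
travel [  7. -14.   7.] twist [0. 0. 0.]
travel [  8. -13.   7.] twist [0. 0. 0.]
travel [  7. -14.   7.] twist [0. 0. 0.]
travel [  8. -13.   7.] twist [0. 0. 0.]
travel [  8. -14.   7.] twist [0. 0. 0.]
travel [  7. -13.   6.] twist [0. 0. 0.]
travel [  8. -14.   7.] twist [0. 0. 0.]
travel [  8. -13.   7.] twist [0. 0. 0.]
travel [  7. -13.   7.] twist [0. 0. 0.]
ends [0.5498 0.0924 0.2061] ang left 0.0
```

```bash
python3 -m crank '[{"gripper":15,"travel":[4,-6,4],"twist":[0,0,0]},{"gripper":15,"travel":[7,-13,7],"twist":[0,0,0]},{"gripper":15,"travel":[8,-15,8],"twist":[0,0,0]},{"gripper":15,"travel":[9,-15,8],"twist":[0,0,0]},{"gripper":15,"travel":[9,-16,8],"twist":[0,0,0]},{"gripper":15,"travel":[9,-16,8],"twist":[0,0,0]},{"gripper":15,"travel":[9,-16,8],"twist":[0,0,0]},{"gripper":15,"travel":[9,-15,8],"twist":[0,0,0]},{"gripper":15,"travel":[7,-13,6],"twist":[0,0,0]},{"gripper":15,"travel":[5,-9,4],"twist":[0,0,0]},{"gripper":15,"travel":[0,0,0],"twist":[0,0,0]},{"gripper":15,"travel":[0,0,0],"twist":[0,0,0]}]'
python3 - <<'E'
from h import *
R=cur()[0];plan(R,np.array([.5623,.1200,.206]),5)
i=bot.camera('top');cv2.imwrite('pics/t7.png',cv2.resize(i[140:260,190:350],(640,480),interpolation=2)[:,:,::-1])
E
```

```text
time: 23.88
ee_pos: [0.5502, 0.0921, 0.2065]
tcp_rot: [-179.9, -41.9, 64.8]
wrist_force: [1.0, -0.6, -1.9]
opening: 0.0245
grasp_force: 59.0
travel [ 4. -0.  4.] twist [0. 0. 0.]
travel [ 5. -0.  4.] twist [0. 0. 0.]
travel [ 4. -1.  4.] twist [0. 0. 0.]
travel [5. 0. 5.] twist [0. 0. 0.]
travel [4. 0. 4.] twist [0. 0. 0.]
ends [0.5622 0.12   0.2056] ang left 0.0
```

View pics/t7.png

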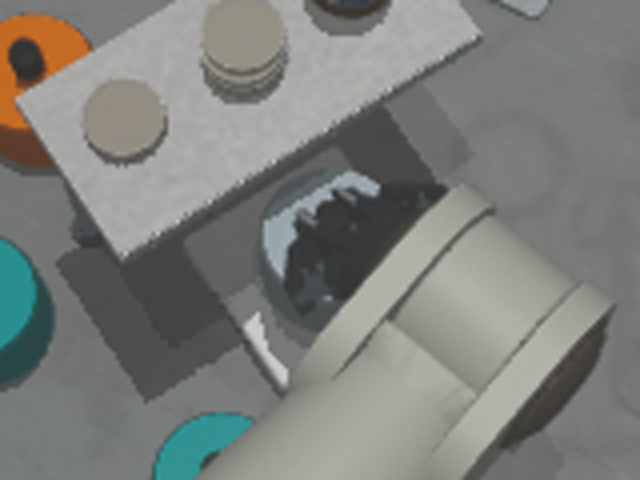

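The lid at (335,250) is level in front of the shelf edge, with a clear way in. Moving in 30 mm, then lowering.

```bash
python3 -m crank '[{"gripper":15,"travel":[3,0,2],"twist":[0,0,0]},{"gripper":15,"travel":[5,0,4],"twist":[0,0,0]},{"gripper":15,"travel":[5,-1,5],"twist":[0,0,0]},{"gripper":15,"travel":[5,0,5],"twist":[0,0,0]},{"gripper":15,"travel":[4,0,4],"twist":[0,0,0]},{"gripper":15,"travel":[0,0,0],"twist":[0,0,0]},{"gripper":15,"travel":[0,0,0],"twist":[0,0,0]}]'
python3 - <<'E'
from h import *
R=cur()[0];plan(R,np.array([.5623,.1200,.134]),7)
E
```

```text
time: 24.8
ee_pos: [0.5616, 0.1197, 0.2063]
tcp_rot: [-179.8, -41.9, 64.8]
wrist_force: [-0.6, 0.2, -2.4]
opening: 0.0244
grasp_force: 59.0
travel [-7.  0.  8.] twist [0. 0. 0.]
travel [-7.  0.  7.] twist [0. 0. 0.]
travel [-7.  0.  8.] twist [0. 0. 0.]
travel [-6.  0.  8.] twist [0. 0. 0.]
travel [-7.  0.  8.] twist [0. 0. 0.]
travel [-7.  1.  7.] twist [0. 0. 0.]
travel [-7. -0.  8.] twist [0. 0. 0.]
ends [0.5625 0.1197 0.134 ] ang left 0.0
```

```bash
python3 -m crank '[{"gripper":15,"travel":[-5,0,5],"twist":[0,0,0]},{"gripper":15,"travel":[-7,0,8],"twist":[0,0,0]},{"gripper":15,"travel":[-8,0,9],"twist":[0,0,0]},{"gripper":15,"travel":[-8,0,9],"twist":[0,0,0]},{"gripper":15,"travel":[-8,1,9],"twist":[0,0,0]},{"gripper":15,"travel":[-5,0,6],"twist":[0,0,0]},{"gripper":15,"travel":[-2,0,2],"twist":[0,0,0]},{"gripper":15,"travel":[0,0,0],"twist":[0,0,0]}]'
python3 -m crank '[{"gripper":15,"travel":[-1.3,0,1.5],"twist":[0,0,0]},{"gripper":15,"travel":[-1.3,0,1.5],"twist":[0,0,0]},{"gripper":15,"travel":[-1.3,0,1.5],"twist":[0,0,0]},{"gripper":15,"travel":[0,0,0],"twist":[0,0,0]}]'
```

```text
time: 25.8
ee_pos: [0.5625, 0.1194, 0.1419]
tcp_rot: [-179.8, -41.9, 64.8]
wrist_force: [-0.0, -0.0, -2.5]
opening: 0.024
grasp_force: 59.0
time: 26.3
ee_pos: [0.5624, 0.1195, 0.1357]
tcp_rot: [-179.8, -41.9, 64.8]
wrist_force: [0.2, 0.8, -2.2]
opening: 0.0243
grasp_force: 59.0
```

Now below the plate-top level with no contact. Fine steps down.

```bash
python3 -m crank '[{"gripper":15,"travel":[-0.7,0,0.8],"twist":[0,0,0]},{"gripper":15,"travel":[-0.7,0,0.8],"twist":[0,0,0]},{"gripper":15,"travel":[-0.7,0,0.8],"twist":[0,0,0]},{"gripper":15,"travel":[-0.7,0,0.8],"twist":[0,0,0]},{"gripper":15,"travel":[0,0,0],"twist":[0,0,0]}]'
python3 -m crank '[{"gripper":15,"travel":[-0.7,0,0.7],"twist":[0,0,0]},{"gripper":15,"travel":[0,0,0],"twist":[0,0,0]}]'
python3 -m crank '[{"gripper":15,"travel":[-0.7,0,0.7],"twist":[0,0,0]},{"gripper":15,"travel":[0,0,0],"twist":[0,0,0]}]'
```

```text
time: 26.92
ee_pos: [0.5625, 0.1195, 0.1315]
tcp_rot: [-179.8, -41.9, 64.8]
wrist_force: [0.2, -0.2, -2.0]
opening: 0.024
grasp_force: 59.0
time: 27.18
ee_pos: [0.5625, 0.1195, 0.1306]
tcp_rot: [-179.8, -41.9, 64.8]
wrist_force: [-0.1, 0.1, -2.0]
opening: 0.0246
grasp_force: 59.0
time: 27.42
ee_pos: [0.5627, 0.1196, 0.1303]
tcp_rot: [-179.9, -42.0, 64.8]
wrist_force: [-3.2, 0.1, 3.9]
opening: 0.0243
grasp_force: 59.5
```

Contact at 0.1303, exactly 36 mm above the bench grasp height (0.0943), so the lid is fully down. Releasing and retreating.

```bash
python3 -m crank '[{"gripper":30,"travel":[0,0,0],"twist":[0,0,0]},{"gripper":45,"travel":[0,0,0],"twist":[0,0,0]},{"gripper":60,"travel":[0,0,0],"twist":[0,0,0]},{"gripper":60,"travel":[0,0,0],"twist":[0,0,0]},{"gripper":60,"travel":[0,0,-10],"twist":[0,0,0]},{"gripper":60,"travel":[0,0,-25],"twist":[0,0,0]},{"gripper":60,"travel":[0,0,-35],"twist":[0,0,0]},{"gripper":60,"travel":[0,0,-35],"twist":[0,0,0]},{"gripper":60,"travel":[0,0,-20],"twist":[0,0,0]},{"gripper":60,"travel":[0,0,0],"twist":[0,0,0]},{"gripper":60,"travel":[0,0,0],"twist":[0,0,0]}]'
python3 - <<'E'
from h import *
i=bot.camera('wrist');cv2.imwrite('pics/w8.png',cv2.resize(i,(640,480))[:,:,::-1])
E
```

```text
time: 28.8
ee_pos: [0.5272, 0.0438, 0.2221]
tcp_rot: [-179.8, -41.9, 64.7]
wrist_force: [-1.0, 0.2, -0.4]
opening: 0.0599
grasp_force: 0.0
```

View pics/w8.png

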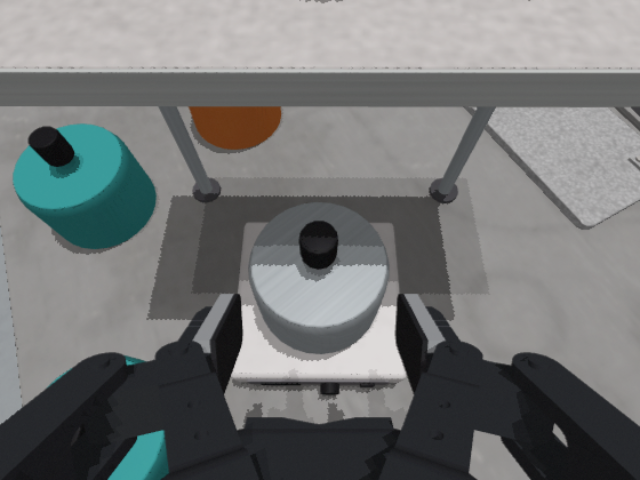

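The lid sits level and centred on the housing, knob at (319,243), with the gripper clear. Handing in.

```bash
python3 -c "
from workcell import bot
print(bot.job_done())"
```

```text
the job is handed in; nothing more can be done
None
```

The small bottle is upright in the middle of the plate with the steel lid back over it, level and fully down; nothing else was touched as far as I could see. I handed the job in at about 29 s, and no verdict came back.

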